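# Turn off and lock a child-safe hot plate knob

### The job

The hot plate has been left on. Pull its child-safe knob up to unlock it, turn it anticlockwise to the red off dot, and press it fully back down so that it is locked there. The dot is only a rough guide: feel for the spot close to it where the knob drops in, never force the knob, let go of it, and leave the other things where they are.

Things in the scene. Friction and masses are not known exactly. Their poses are not given: they have to be found in the camera images.
- hob: Fixed white portable hot plate, panel 60 mm above the worktop. Origin on the worktop under the knob's axis; x points from the knob through the red off dot to the dark round plate (radius 60 mm, 10 mm above the panel, centre 122 mm from the knob's axis); z up. The panel reaches 45 mm in front of the knob, 195 mm behind it, 110 mm to each side
- knob: Black knob: round skirt (radius 31 mm, top 11 mm above the panel) with an upright grip bar 50 mm long, 12 mm thick, 11 to 42 mm above the panel when home. Origin on its vertical axis, at panel height when home; x along the bar to its white-lined end, the pointer. Starts home, pointer 1.08 to 1.22 rad clockwise of the dot; from there it turns 1.7 rad anticlockwise at most; takes 0.05 N m
- knob_lift (a joint): How far the knob is up, m: 0 home, 0.014 fully up. Sliding takes 3 N either way and it stays where left. Home, a pin locks it; lifted 9 mm or more it turns. Away from a seat the pin lands on the lock ring at a lift of 9 mm; by the dot the ring yields 4 mm at 5 N/mm, then is hard. Over 25 N on the pin, pressing or turning, is forcing it
- knob_grip (a point): Point on the knob's axis inside the grip bar, 33 mm above the panel when home (9 mm under the bar's top, 22 mm above the skirt); axes as the knob's
- off_dot (a point): Centre of the red off dot, 9 mm wide, flat on the panel, 43 mm from the knob's axis. The off seat, where alone near the dot the knob goes home, lies up to 0.28 rad either side of the dot's direction as seen from the axis, different each time and not measurable; it accepts the knob within about 0.035 rad either way
- rosette: Flat fixed aluminium disc (radius 34.5 mm, 1.6 mm thick) on the panel under the knob. Origin on the knob's axis at panel height, x along the old setting, where the pointer starts; under it sits the hard lock of the old setting, the only other place where the knob goes home
- mug: Bystander: white mug, 79 x 114 x 89 mm, origin under its middle
- salt: Bystander: salt shaker with grey top, 44 mm wide, 90 mm tall, origin under its middle
- spice: Bystander: spice jar with red cap, 45 mm wide, 106 mm tall, origin under its middle
- tin: Bystander: food tin, 75 mm wide, 58 mm tall, origin under its middle
- garlic: Bystander: garlic bulb, 56 mm, origin under its middle

How it is judged:
By the outcome, as a careful person would: the job done as asked, in the order asked, and still so for the second after the job is handed in, with the robot touching nothing.
It also fails if it takes over 64 s, if anything falls off the work surface, if the arm or the gripper's body presses on something with over 40 N, if the wrist force passes 120 N, or if a joint passes its speed limit or range.

### The arm

A 7-joint arm with a two-finger parallel gripper is mounted at the origin on the work surface; the furniture and walls round the work are solid. World frame = base frame: x ahead of the robot, y to its left, z up, the work surface at z = 0. Lengths are in m, angles in degrees, forces in N, time in s.
With the tool pointing down it reaches from about 0.35 to 0.9 m from the base axis. Payload 8.1 kg.
Tool frame: the origin (TCP) lies at the very end of the fingers, on their centre line; the grasp point (between the pads) lies manip.tcp_to_grasp behind it (manip.tcp_to_grasp is the distance from the TCP to the grasp point, in m); z points along the fingers, y is the line along which they close (so a half turn about z gives the same grasp; the last joint's range is limited). The gripper opens to 92 mm and grips with 3 to 60 N. Pads are 19 mm wide; open, the fingers measure 130 mm over their backs; the gripper's body (75 mm by 190 mm) begins 47 mm behind the grasp point.
Start: joints at [70.955, 24.895, 1.432, 90.138, -0.665, 64.973, -4.303], TCP at [0.142, -0.609, 0.227] pointing down, gripper open.
Joint ranges: [-149.89, 149.89], [-25.12, 119.58], [-72.63, 75.52], [4.76, 147.25], [-75.54, 255.54], [6.69, 114.76], [-157.13, 157.13]. Speed limits (degrees/s): [127.2, 127.2, 172.46, 172.46, 180, 180, 180].

### API

Orientations are given as a 3x3 rotation matrix whose columns are the frame's x, y, z axes.
In Python, from workcell import state, imaging, hand_in, manip gives the robot as it stands.
- The arm moves only by the shell command python3 -m jog 'ROWS' [FORCE]. ROWS is a JSON object of lists of equal length, an entry for each row: "delta_pos": the shift along the world's x, y, z in mm, a list of three; "dr": the turn, a rotation vector about the world's x, y, z in rad, a list of three; "gripper": the finger opening in mm, from 0 to 91.8. A call has 1 to 8 rows; each row shifts and turns the commanded pose from where the row before left it; what a row does not reach is not made up. A row lasts 1/8 s, in which the tool goes at most 62.5 mm and 10.7 degrees, less where a joint would pass 70% of its speed; a pose out of reach is approached as far as the arm can. A call with a gripper value outside its range is refused whole. The fingers move at their own pace and stop on an object; FORCE is the grip in N (left out, the last holds). Time passes only in rows, so rows that do not move let the fingers close. It gives the time, the measured TCP pose, the force, the opening and the grip force at its end, in the units of the state.
- state(): the state, without advancing time (a new reading comes with each control period).
- imaging.capture(name): name is "scene" or "top"; returns a dict with "frame" (384x512x3 uint8, red, green, blue), "mtx" (3x3 intrinsics, pixels), "T" (4x4, takes a point from camera to world coordinates). Camera axes: x right, y down, z forward; pixel columns grow to the right and rows downward; lengths in m; the calibration is good to about 2 mm. A picture is of the moment at which its call begins. There is no depth.
- hand_in(): hands the job in; it is judged then, once.
The state is a dict: "time_s": time; "joints": joint angles; "qd": joint speeds; "effort": joint torques, N m; "tcp_pos": TCP position; "tool_rot": TCP orientation; "ft_force": force on the tool from outside, world axes, zero at the start; "torque": the same for the moment, N m; "finger_gap": finger opening in m; "gripper_force": force on a finger pad.
Only numpy, scipy, OpenCV 4.12 (cv2) and the standard library are available. Lean on these libraries where they do the work, as an engineer would, in place of code of your own. Each camera call takes 0.05 s, during which the arm holds its last target. There are 200 camera calls.

## Working session

There is one attempt and no reset: what is moved stays moved. The work goes in short steps, Python scripts to look and compute and a shell command to move; the robot and the scene stay as the last step left them, time stands still between calls to the robot, and variables do not carry over. Pictures are saved under pics/ and viewed, at most 10 in all, crops included, and the job is handed in when it is done.

```bash
mkdir -p pics; ls
python3 - <<'E'
from workcell import state, imaging, manip
import cv2,numpy as np
s=state();print(s['time_s'],s['tcp_pos'],s['tool_rot'],s['finger_gap'],manip.tcp_to_grasp)
for n in("scene","top"):
    c=imaging.capture(n);cv2.imwrite(f"pics/{n}0.png",c["frame"][:,:,::-1]);np.savez(n+"0.npz",**c);print(c["mtx"],c["T"])
a=cv2.imread("pics/scene0.png");b=cv2.imread("pics/top0.png")
E
```

```text
pics
0.0 [ 0.14219112 -0.60809437  0.22596995] [[ 9.73721170e-01  2.27742934e-01 -4.89721380e-04]
 [ 2.27743414e-01 -9.73720097e-01  1.45288476e-03]
 [-1.45967310e-04 -1.52623547e-03 -9.99998825e-01]] 0.09210623213208308 0.0188
[[410.73669859   0.         247.7809721 ]
 [  0.         410.73669859 193.52588888]
 [  0.           0.           1.        ]] [[-0.88608585 -0.24569603  0.39304622  0.0098819 ]
 [-0.46311852  0.43393804 -0.77279947  0.92625454]
 [ 0.01931606 -0.86679365 -0.49829274  0.63390953]
 [ 0.          0.          0.          1.        ]]
[[359.71691106   0.         263.78391928]
 [  0.         359.71691106 184.92088473]
 [  0.           0.           1.        ]] [[ 0.00939976 -0.98898788  0.14769775  0.29941467]
 [-0.99995459 -0.0090647   0.0029415   0.08157961]
 [-0.00157027 -0.14771869 -0.98902817  1.07874765]
 [ 0.          0.          0.          1.        ]]
```

View pics/scene0.png

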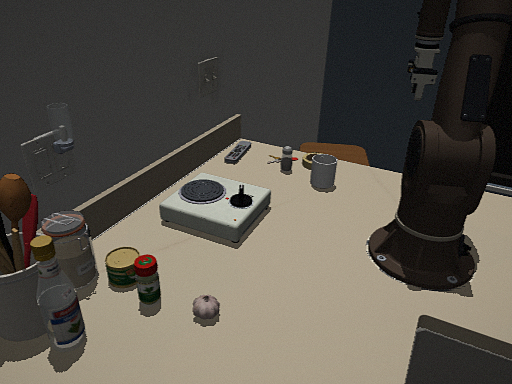

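View pics/top0.png

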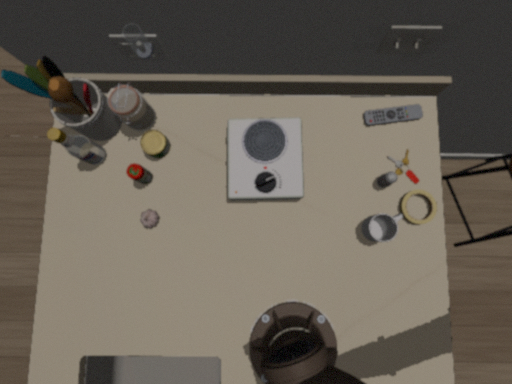

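The hob is at about (265,160) in the top view, with the knob at about (265,182) and the plate at about (265,140). The bystanders are well away from it. I'll zoom in on both views.

```bash
cat > h.py <<'E'
import numpy as np,cv2
from workcell import state, imaging, manip
def ray(c,uv,z):
    d=c["T"][:3,:3]@np.linalg.inv(c["mtx"])@np.array([*uv,1.]);o=c["T"][:3,3]
    return o+d*(z-o[2])/d[2]
def proj(c,p):
    q=c["mtx"]@(c["T"][:3,:3].T@(np.array(p)-c["T"][:3,3]));return q[:2]/q[2]
E
python3 - <<'E'
from h import *
t=dict(np.load("top0.npz"));s=dict(np.load("scene0.npz"))
f=t["frame"];a=cv2.resize(f[112:206,220:310],None,fx=6,fy=6,interpolation=cv2.INTER_CUBIC)
g=s["frame"];b=cv2.resize(g[170:245,155:278],None,fx=5,fy=5,interpolation=cv2.INTER_CUBIC)
cv2.imwrite("pics/topz.png",np.clip(a[:,:,::-1]*1.8,0,255));cv2.imwrite("pics/scz.png",np.clip(b[:,:,::-1]*1.6,0,255))
for n,c,(u0,u1,v0,v1) in(("top",t,(225,305,115,203)),("scene",s,(160,275,172,240))):
    i=c["frame"].astype(int);m=((i[...,0]-np.maximum(i[...,1],i[...,2]))>25).astype(np.uint8)
    k=np.zeros_like(m);k[v0:v1,u0:u1]=m[v0:v1,u0:u1]
    N,_,st,ce=cv2.connectedComponentsWithStats(k)
    for j in range(1,N):print(n,st[j],ce[j],ray(c,ce[j],.06))
E
```

```text
top [264 166   3   4  10] [265.  167.2] [0.50326712 0.08158744 0.06      ]
scene [225 197   4   3   7] [226.57142857 197.85714286] [0.50227078 0.08608854 0.06      ]
scene [234 219   2   2   3] [234.66666667 219.33333333] [0.43084653 0.16838647 0.06      ][ WARN:0@0.468] global loadsave.cpp:1063 imwrite_ Unsupported depth image for selected encoder is fallbacked to CV_8U.
```

View pics/topz.png

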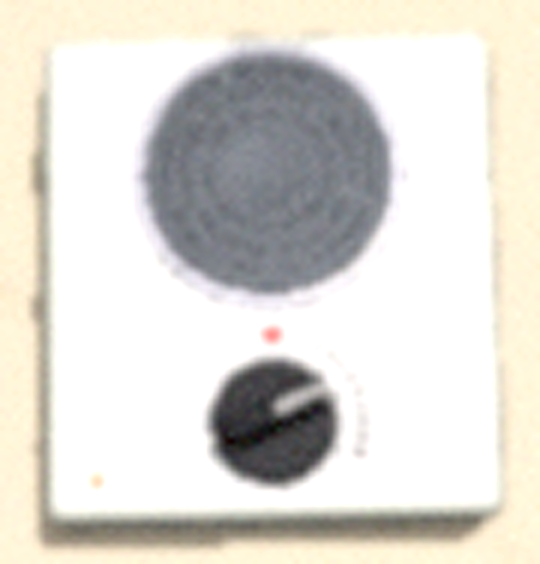

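View pics/scz.png

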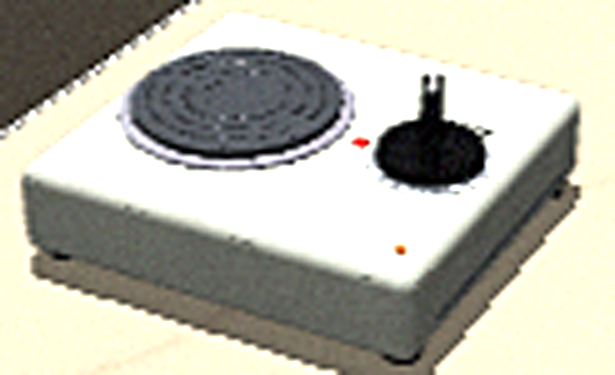

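Top zoom: dot at about (271,334), skirt centre at about (273,422), white pointer line from (275,410) to (327,385) and plate centre at about (268,172). Scene zoom: the bar is seen nearly end-on at about (432,95). Next I'll turn these into numbers.

```bash
cat > m.py <<'E'
from h import *
t=dict(np.load("top0.npz"));s=dict(np.load("scene0.npz"))
def up(c,u0,u1,v0,v1,k=6): return cv2.resize(cv2.cvtColor(c["frame"],cv2.COLOR_RGB2GRAY)[v0:v1,u0:u1],None,fx=k,fy=k,interpolation=cv2.INTER_CUBIC)
def un(p,u0,v0,k=6): return (np.array(p)+.5)/k-.5+np.array([u0,v0])
for n,c,b in(("top",t,(231,299,116,196)),("scene",s,(178,258,176,210))):
    g=up(c,*b);th,m=cv2.threshold(g,0,255,cv2.THRESH_BINARY_INV+cv2.THRESH_OTSU);print(n,th)
    for k in cv2.findContours(m,cv2.RETR_EXTERNAL,cv2.CHAIN_APPROX_NONE)[0]:
        if cv2.contourArea(k)<2500:continue
        e=cv2.fitEllipse(cv2.convexHull(k));ce=un(e[0],b[0],b[2]);print(ce,np.array(e[1])/6,ray(c,ce,.071))
# pointer in top: bright pixels inside the skirt
b=(250,282,168,196);g=up(t,*b).astype(int)
yy,xx=np.mgrid[:g.shape[0],:g.shape[1]];P=un(np.c_[xx.ravel(),yy.ravel()],b[0],b[2])
W=np.array([ray(t,p,.102)[:2] for p in P]);v=g.ravel()
np.savez("w.npz",W=W,v=v)
cx=ray(t,(265,182),.071)[:2]
i=(np.hypot(*(W-cx).T)<.024)
print(np.percentile(v[i],[5,25,50,75,90,99]))
for th in(60,75,90):
    Q=W[i&(v>th)];
    if len(Q)<5:continue
    c,d=Q.mean(0),np.linalg.svd(Q-Q.mean(0),full_matrices=False)[2][0];print(th,len(Q),c,d,np.degrees(np.arctan2(d[1],d[0])))
E
python3 m.py
```

```text
top 109.0
[265.06191508 181.95830282] [21.43243663 22.19265238] [0.458436   0.08103231 0.071     ]
[264.07376607 140.3567276 ] [40.77584585 41.64437612] [0.57994758 0.08496264 0.071     ]
scene 111.0
[241.256663   196.71427663] [23.53004456 25.38548279] [0.46126935 0.07734267 0.071     ]
[201.89723206 190.38570658] [22.71823629 43.76675415] [0.57288982 0.10053204 0.071     ]
[ 14.  30.  37.  42.  70. 103.]
60 1104 [0.46765351 0.07284386] [-0.45941978 -0.88821927] -117.34967319474008
75 710 [0.4661806  0.07130396] [-0.22911343 -0.97339973] -103.24488114478665
90 408 [0.46499622 0.06981829] [-0.43334295  0.9012291 ] 115.67989990617086
```

Knob axis is about (0.459, 0.082), pointer about −64.5° in world yaw, hob yaw about 1.5°. The tool's y axis goes to 25.5°, a turn of about +102°.

```bash
python3 -m jog '{"delta_pos":[[30,30,0],[30,30,0],[30,30,0],[30,30,0],[30,30,0],[30,30,0],[30,30,0],[30,30,0]],"dr":[[0,0,0.11],[0,0,0.11],[0,0,0.11],[0,0,0.11],[0,0,0.11],[0,0,0.11],[0,0,0.11],[0,0,0.11]],"gripper":[45,45,45,45,45,45,45,45]}' 20
python3 -m jog '{"delta_pos":[[10,55,0],[10,55,0],[10,55,0],[10,55,0],[10,55,0],[10,55,0],[10,55,0],[5,35,0]],"dr":[[0,0,0.11],[0,0,0.11],[0,0,0.11],[0,0,0.11],[0,0,0.11],[0,0,0.11],[0,0,0.11],[0,0,0.11]],"gripper":[45,45,45,45,45,45,45,45]}'
python3 -c "
from h import *
s=state();print(s['joints'],s['tcp_pos'],np.degrees(np.arctan2(s['tool_rot'][1][1],s['tool_rot'][0][1])),s['ft_force'],s['finger_gap'])"
```

```text
time_s: 1.1
tcp_pos: [0.383, -0.3674, 0.2265]
tool_rot: [[0.442, 0.897, -0.0], [0.897, -0.442, 0.0], [0.0, -0.0, -1.0]]
ft_force: [0.5, 0.0, 0.0]
finger_gap: 0.0451
gripper_force: 0.0
time_s: 2.1
tcp_pos: [0.4572, 0.0542, 0.2268]
tool_rot: [[-0.412, 0.911, 0.0], [0.911, 0.412, 0.001], [0.001, 0.0, -1.0]]
ft_force: [-0.8, -0.0, -0.4]
finger_gap: 0.0448
gripper_force: 0.0
[ 20.13890133  13.87864989 -39.72815519 109.61184216  10.16019617
  60.00161347   0.47071385] [0.45724179 0.05420332 0.22678416] 24.344780530578245 [-0.75151174 -0.02003331 -0.37922359] 0.04481009667068842
```

```bash
python3 -m jog '{"delta_pos":[[1,14,-30],[1,14,-30],[0,0,-30],[0,0,-12],[0,0,0]],"dr":[[0,0,0.02],[0,0,0],[0,0,0],[0,0,0],[0,0,0]],"gripper":[45,45,45,45,45]}'
python3 - <<'E'
from h import *
t=imaging.capture("top");s=imaging.capture("scene")
print(state()["tcp_pos"],proj(t,state()["tcp_pos"]))
a=cv2.resize(t["frame"][150:205,230:305],(600,440),interpolation=cv2.INTER_CUBIC);b=cv2.resize(s["frame"][150:215,195:270],(600,520),interpolation=cv2.INTER_CUBIC)
cv2.imwrite("pics/s1.png",cv2.convertScaleAbs(b[:,:,::-1],alpha=2))
E
```

```text
time_s: 2.72
tcp_pos: [0.459, 0.0792, 0.1244]
tool_rot: [[-0.425, 0.905, -0.001], [0.905, 0.425, -0.0], [0.0, -0.001, -1.0]]
ft_force: [0.4, 0.1, 0.4]
finger_gap: 0.0453
gripper_force: 0.0
[0.45991654 0.07939927 0.12555756] [265.71408897 178.25433445]
```

View pics/s1.png

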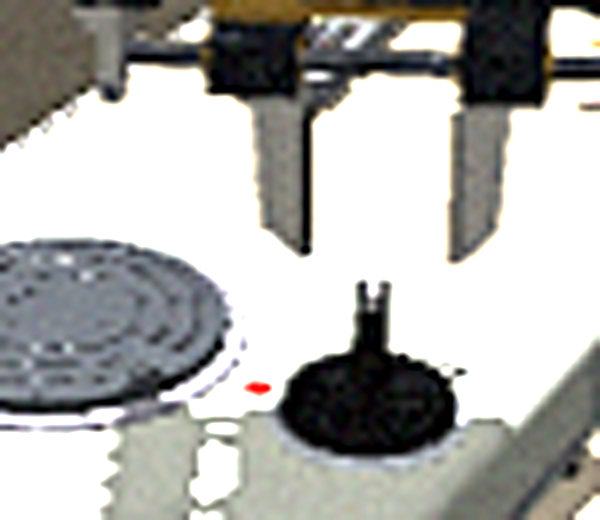

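The fingers (tips around (308,255) and (455,260)) straddle the bar (around (373,290)) evenly. I'll descend and close gently.

```bash
python3 -m jog '{"delta_pos":[[0,2,-16],[0,0,-16],[0,0,-12],[0,0,-2],[0,0,0]],"dr":[[0,0,0],[0,0,0],[0,0,0],[0,0,0],[0,0,0]],"gripper":[45,45,45,45,45]}'
python3 -m jog '{"delta_pos":[[0,0,0],[0,0,0],[0,0,0],[0,0,0],[0,0,0],[0,0,0]],"dr":[[0,0,0],[0,0,0],[0,0,0],[0,0,0],[0,0,0],[0,0,0]],"gripper":[5,5,5,5,5,5]}' 12
```

```text
time_s: 3.45
tcp_pos: [0.4593, 0.0816, 0.0786]
tool_rot: [[-0.425, 0.905, -0.0], [0.905, 0.425, 0.0], [0.0, -0.0, -1.0]]
ft_force: [-0.2, 0.6, 1.0]
finger_gap: 0.0449
gripper_force: 0.0
time_s: 4.2
tcp_pos: [0.4614, 0.0823, 0.0794]
tool_rot: [[-0.425, 0.905, 0.004], [0.905, 0.425, 0.002], [0.0, 0.004, -1.0]]
ft_force: [4.1, 1.5, -1.5]
finger_gap: 0.0116
gripper_force: 12.0
```

```bash
python3 -m jog '{"delta_pos":[[2,1,0],[0.5,0,0],[0,0,0],[0,0,0]],"dr":[[0,0,0],[0,0,0],[0,0,0],[0,0,0]],"gripper":[5,5,5,5]}' 25
cat > p.py <<'E'
from h import *
s=state();print(s['time_s'],'pos',np.round(1e3*s['tcp_pos'],2),'yaw',round(np.degrees(np.arctan2(s['tool_rot'][1][1],s['tool_rot'][0][1])),2),'F',np.round(s['ft_force'],1),'M',np.round(s['torque'],3),s['finger_gap']*1e3)
E
python3 p.py
```

```text
time_s: 4.7
tcp_pos: [0.4616, 0.0824, 0.079]
tool_rot: [[-0.425, 0.905, -0.0], [0.905, 0.425, -0.0], [-0.0, -0.0, -1.0]]
ft_force: [-1.6, -1.1, 5.9]
finger_gap: 0.012
gripper_force: 25.0
4.7 pos [461.61  82.39  78.95] yaw 25.15 F [-1.6 -1.1  5.9] M [-0.052  0.193  0.023] 11.951940447937718
```

Aligned, with low forces. Now lift by about 13 mm.

```bash
python3 -m jog '{"delta_pos":[[0,0,3],[0,0,3],[0,0,3],[0,0,3],[0,0,0],[0,0,0]],"dr":[[0,0,0],[0,0,0],[0,0,0],[0,0,0],[0,0,0],[0,0,0]],"gripper":[5,5,5,5,5,5]}';python3 p.py
```

```text
time_s: 5.45
tcp_pos: [0.4616, 0.0824, 0.0909]
tool_rot: [[-0.425, 0.905, -0.0], [0.905, 0.425, -0.0], [-0.0, -0.0, -1.0]]
ft_force: [-2.9, 0.1, 3.1]
finger_gap: 0.0117
gripper_force: 25.0
5.45 pos [461.6   82.37  90.88] yaw 25.15 F [-2.9  0.1  3.1] M [-0.009  0.393  0.05 ] 11.66063382937514
```

Run:
```python
from h import *
s=imaging.capture("scene")
b=cv2.resize(s["frame"][150:215,195:270],(600,520),interpolation=cv2.INTER_CUBIC)
cv2.imwrite("pics/s2.png",cv2.convertScaleAbs(b[:,:,::-1],alpha=2))
```

```text
(no output)
```

View pics/s2.png

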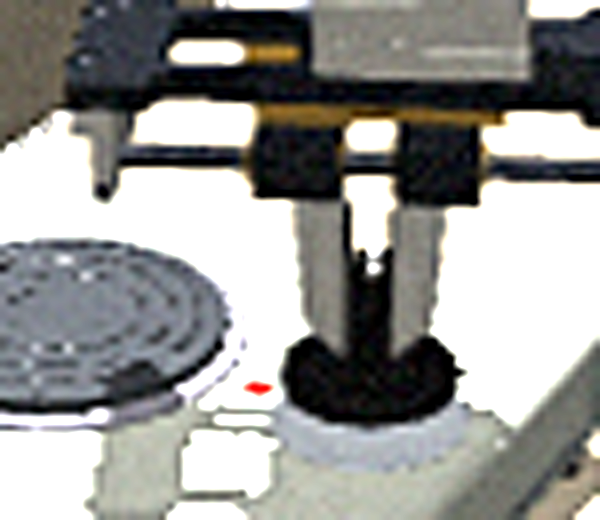

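The skirt has risen, its lower edge going from about y=455 to 425, and the aluminium rosette is exposed. The knob is up and unlocked. Turn anticlockwise, watching the forces.

```bash
python3 -m jog '{"delta_pos":[[0,0,0],[0,0,0],[0,0,0],[0,0,0]],"dr":[[0,0,0.07],[0,0,0.07],[0,0,0.06],[0,0,0]],"gripper":[5,5,5,5]}' |grep -E "tcp|for";python3 p.py
python3 -m jog '{"delta_pos":[[0,0,0],[0,0,0],[0,0,0],[0,0,0]],"dr":[[0,0,0.07],[0,0,0.07],[0,0,0.06],[0,0,0]],"gripper":[5,5,5,5]}' |grep -E "tcp|for";python3 p.py
```

```text
tcp_pos: [0.4616, 0.0823, 0.0907]
ft_force: [-3.2, -0.4, 2.2]
gripper_force: 25.0
6.0 pos [461.58  82.3   90.67] yaw 36.58 F [-3.2 -0.4  2.2] M [-0.003  0.52   0.066] 11.661910729625507
tcp_pos: [0.4615, 0.0823, 0.0906]
ft_force: [-2.3, 0.0, 1.6]
gripper_force: 25.0
6.5 pos [461.53  82.27  90.64] yaw 47.97 F [-2.3  0.   1.6] M [0.02  0.58  0.045] 12.075724788723727
```

```bash
python3 -m jog '{"delta_pos":[[0,0,0],[0,0,0],[0,0,0],[0,0,0],[0,0,0],[0,0,0]],"dr":[[0,0,0.07],[0,0,0.07],[0,0,0.07],[0,0,0.07],[0,0,0.07],[0,0,0.05]],"gripper":[5,5,5,5,5,5]}' |grep -E "tcp|for";python3 p.py
```

```text
tcp_pos: [0.4614, 0.0822, 0.0906]
ft_force: [-3.1, -0.6, 2.1]
gripper_force: 25.0
7.25 pos [461.43  82.18  90.59] yaw 70.94 F [-3.1 -0.6  2.1] M [-0.09   0.6   -0.045] 11.884029100214713
```

Run:
```python
from h import *
t=imaging.capture("top");s=imaging.capture("scene")
b=cv2.resize(s["frame"][150:215,195:270],(400,347),interpolation=cv2.INTER_CUBIC)
a=cv2.resize(t["frame"][150:205,230:305],(400,293),interpolation=cv2.INTER_CUBIC)
cv2.imwrite("pics/s3.png",cv2.convertScaleAbs(np.hstack([b,np.vstack([a,np.zeros((54,400,3),np.uint8)])])[:,:,::-1],alpha=2))
```

```text
(no output)
```

View pics/s3.png

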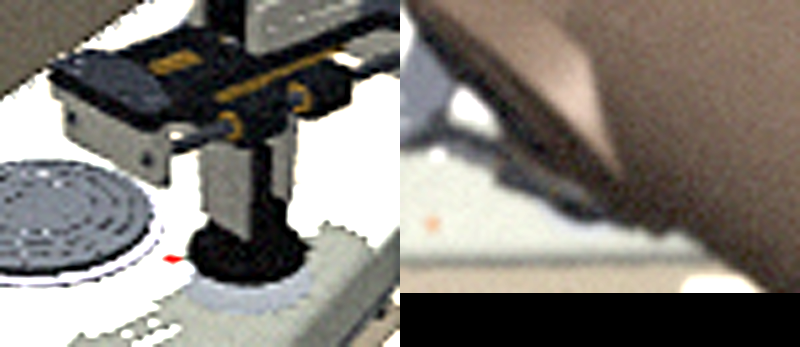

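The fingers have turned with the knob, the rosette is still visible (knob up), and the pointer is nearing the dot. I'll start the feel test about 0.3 rad before the dot.

```bash
python3 -m jog '{"delta_pos":[[0,0,0],[0,0,-1.5],[0,0,-2],[0,0,-1],[0,0,0]],"dr":[[0,0,0.06],[0,0,0],[0,0,0],[0,0,0],[0,0,0]],"gripper":[5,5,5,5,5]}' |grep -E "tcp|for";python3 p.py
```

```text
tcp_pos: [0.4615, 0.0822, 0.0859]
ft_force: [-4.3, -1.3, -1.6]
gripper_force: 25.0
7.975 pos [461.46  82.15  85.92] yaw 74.39 F [-4.3 -1.3 -1.6] M [-0.303  0.795 -0.003] 12.071662472626034
```

```bash
python3 -m jog '{"delta_pos":[[0,0,-1],[0,0,0]],"dr":[[0,0,0],[0,0,0]],"gripper":[5,5]}' |grep -E "tcp|for";python3 p.py;python3 -m jog '{"delta_pos":[[0,0,-1],[0,0,0],[0,0,0]],"dr":[[0,0,0],[0,0,0],[0,0,0]],"gripper":[5,5,5]}' |grep -E "tcp|for";python3 p.py
```

```text
tcp_pos: [0.4615, 0.0822, 0.085]
ft_force: [-5.2, -1.9, -0.3]
gripper_force: 25.0
8.225 pos [461.48  82.15  85.02] yaw 74.39 F [-5.2 -1.9 -0.3] M [-0.339  0.992 -0.041] 11.549180879599174
tcp_pos: [0.4615, 0.0822, 0.0841]
ft_force: [-4.5, -3.0, 1.1]
gripper_force: 25.0
8.6 pos [461.48  82.17  84.05] yaw 74.4 F [-4.5 -3.   1.1] M [-0.372  0.982  0.029] 11.734745215630344
```

```bash
python3 - <<'E'
from h import *
s=imaging.capture("scene")
b=cv2.resize(s["frame"][150:215,195:270],(600,520),interpolation=cv2.INTER_CUBIC)
cv2.imwrite("pics/s4.png",cv2.convertScaleAbs(b[:,:,::-1],alpha=2))
for z in(0,.005,.012):print([((proj(s,[.4615+.031*np.cos(a),.082+.031*np.sin(a),.060+z])-[195,150]+.5)*8).round(0) for a in (2.0,)])
E
python3 p.py
```

```text
[array([360., 459.])]
[array([360., 447.])]
[array([361., 428.])]
8.65 pos [461.46  82.19  84.05] yaw 74.4 F [-4.3 -1.9  0.4] M [-0.339  0.959  0.004] 11.785676126111127
```

View pics/s4.png

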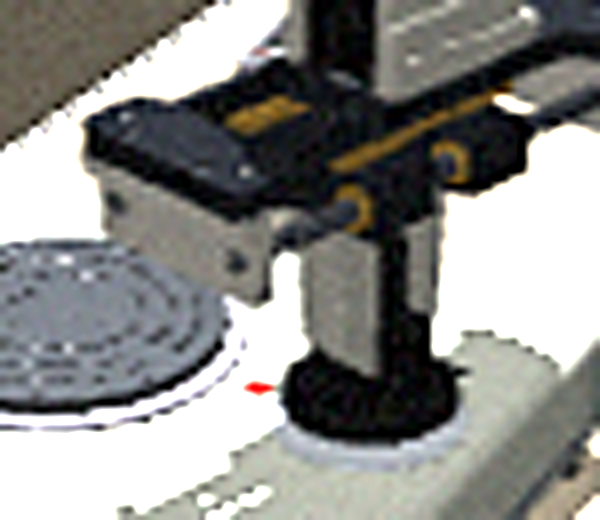

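```bash
for i in 1 2; do python3 -m jog '{"delta_pos":[[0,0,-1],[0,0,0]],"dr":[[0,0,0],[0,0,0]],"gripper":[5,5]}' >/dev/null;python3 p.py;done
```

```text
8.9 pos [461.5   82.17  83.07] yaw 74.39 F [-4.9 -2.3  0.3] M [-0.412  0.958  0.023] 11.482768629597599
9.15 pos [461.49  82.19  82.07] yaw 74.4 F [-4.7 -2.3  0.8] M [-0.376  0.951 -0.028] 12.151611381271996
```

```bash
for i in 1 2 3; do python3 -m jog '{"delta_pos":[[0,0,-1]],"dr":[[0,0,0]],"gripper":[5]}' >/dev/null;python3 p.py;done;  python3 -m jog '{"delta_pos":[[0,0,0]],"dr":[[0,0,0]],"gripper":[5]}' >/dev/null;python3 p.py
```

```text
9.275 pos [461.52  82.15  81.17] yaw 74.39 F [-5.9 -2.1  2.8] M [-0.468  1.117 -0.026] 11.755636331449688
9.4 pos [461.49  82.17  80.12] yaw 74.39 F [-5.2 -2.2  3. ] M [-0.376  1.084 -0.014] 11.588400458388778
9.525 pos [461.48  82.17  79.13] yaw 74.4 F [-5.7 -2.4  2.9] M [-0.414  1.121 -0.039] 12.163301821784664
9.65 pos [461.48  82.17  79.03] yaw 74.4 F [-4.7 -2.4  1.4] M [-0.435  0.969 -0.073] 11.716243919648837
```

```bash
for i in 1 2 3; do python3 -m jog '{"delta_pos":[[0,0,-0.5],[0,0,0]],"dr":[[0,0,0],[0,0,0]],"gripper":[5,5]}' >/dev/null;python3 p.py;done
```

```text
9.9 pos [461.51  82.17  78.94] yaw 74.39 F [-6.7 -2.6  7.4] M [-0.573  1.35  -0.017] 12.095591992250363
10.15 pos [461.57  82.21  78.83] yaw 74.4 F [-8.4 -3.  14.3] M [-0.702  1.834 -0.024] 11.682435466649178
10.4 pos [461.68  82.21  78.71] yaw 74.4 F [-10.2  -3.6  21.1] M [-0.988  2.256 -0.032] 11.731263446093978
```

It hits a hard bottom at z≈78.9, the same as the original home height, so it is seated. I'll relieve the preload, release, retreat and check.

```bash
python3 -m jog '{"delta_pos":[[0,0,1.2],[0,0,0],[0,0,0],[0,0,0],[0,0,0],[0,0,0]],"dr":[[0,0,0],[0,0,0],[0,0,0],[0,0,0],[0,0,0],[0,0,0]],"gripper":[5,5,45,45,45,45]}' >/dev/null;python3 p.py
python3 -m jog '{"delta_pos":[[0,0,10],[0,0,20],[0,0,40],[0,0,40],[-10,-50,20],[-10,-50,0],[-10,-50,0],[-10,-50,0]],"dr":[[0,0,0],[0,0,0],[0,0,0],[0,0,0],[0,0,0],[0,0,0],[0,0,0],[0,0,0]],"gripper":[45,45,45,45,45,45,45,45]}' >/dev/null;python3 p.py
python3 - <<'E'
from h import *
t=imaging.capture("top");s=imaging.capture("scene")
b=cv2.resize(s["frame"][150:215,195:270],(400,347),interpolation=cv2.INTER_CUBIC)
a=cv2.resize(t["frame"][150:205,230:305],(400,293),interpolation=cv2.INTER_CUBIC)
cv2.imwrite("pics/s5.png",cv2.convertScaleAbs(np.hstack([b,np.vstack([a,np.zeros((54,400,3),np.uint8)])])[:,:,::-1],alpha=2))
E
```

```text
11.15 pos [462.11  82.58  79.  ] yaw 74.42 F [-0.2 -0.6  0.4] M [ 0.098 -0.169  0.009] 43.72066236250465
12.15 pos [ 421.47 -119.02  209.78] yaw 74.44 F [ 0.6 -0.6  0.5] M [ 0.042 -0.194  0.018] 45.201177491714574
```

View pics/s5.png

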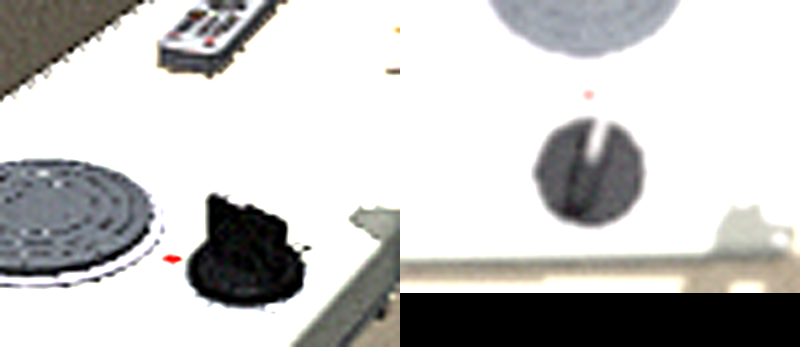

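The knob is fully down, with the rosette hidden under the skirt. Its pointer sits about 15° clockwise of the dot, within the off seat's range, and the gripper is clear. Handing in.

```bash
python3 -c "
from workcell import hand_in
print(hand_in())"
```

```text
the job is handed in; nothing more can be done
None
```

I lifted the knob, turned it anticlockwise to the off seat (about 15° short of the dot), pressed it fully home there with at most about 21 N at the wrist, and let go; the job is handed in after about 12 s, with nothing else moved.

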